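# Test the hand brake of a painting trolley

### The job

Test the hand brake on the trolley's push handle using only the outside of your fingers: press the long brake lever gently in towards the bar until it stops, let it spring all the way back out, then press it in to its stop again and finish while holding it there, so that the gap left to the bar can be measured. Push on the lever's outer face only: do not grip it, reach behind it or touch the bar. Leave the short lever and the things on the bench alone.

Things in the scene. Friction and masses are not known exactly. Their poses are not given: they have to be found in the camera images.
- push_handle: T-shaped push handle of a painting trolley, fixed upright on the bench: plywood foot 100 x 150 mm and 18 mm thick, grey clamp block, steel stem, and a level bar across the top. Origin: centre of the foot's underside, on the bench. Its x axis is level and points from the levers to the bar, square to the bar (away from the robot, within 25 degrees); its y axis runs along the bar towards the long lever's end; z is up. It does not move.
- handle_bar: The bar of the push handle: steel tube 460 mm long along the handle's y axis, axis 160 mm above the bench, with black rubber grips 32 mm thick on both ends and black lever brackets 75 mm either side of the middle. Origin and axes are those of push_handle. Not to be touched.
- brake_lever (a joint): Turn of the long brake lever about its upright pivot, rad: 0 = sprung fully out, 0.30 = pressed in to its stop, where it is parallel to the bar with about 23 mm left free between lever and rubber grip. A spring pushes it out: about 3 N at the press point to start it, 6 N at the stop. The stop is firm; more than 40 N damages it.
- brake_blade: The long brake lever: flat aluminium blade 18 mm high, 12 mm thick, lying level at the bar's height on the robot's side of the bar, free end (18 mm round) 155 mm from its pivot. Origin on the pivot's axis at mid-height, 160 mm above the bench, 45 mm from the bar's axis; its y axis points along the lever to the free end, its -x side is the outer face, which is to be pushed; it turns with the lever (clockwise seen from above when pressed in).
- brake_press (a point): Good place to press: on the outer face of the long lever, mid-height, 125 mm from the pivot and 6 mm out from the lever's middle line (blade frame -6, 125, 0 mm). It moves about 37 mm from out to stop. Nothing stands within 75 mm of it on the outer side, and the space below it is free down to the bench.
- brake_back: The rear face of the long lever (a rib on the side facing the bar), same origin and axes as brake_blade. Not to be touched.
- tilt_lever (a joint): Turn of the short lever on the other end of the same bar, rad: 0 = out, 0.30 = in. To be left alone.
- tilt_tip (a point): On the outer face of the short lever (85 mm long, otherwise like the long one, its mirror image), 75 mm from its pivot.
- bottle_mid (a point): Amber bottle, 60 mm across, 150 mm tall, standing beyond the bar: its centre. To be left alone.
- jar_mid (a point): Glass jar with a white lid, 68 mm across, 80 mm tall, standing beyond the bar: its centre. To be left alone.
- can_mid (a point): Can, 74 mm across, 100 mm tall, standing beyond the bar: its centre. To be left alone.
- wrench: Steel wrench 160 mm long, lying on the bench on the robot's side of the handle, towards the short lever. Origin: middle of its underside. To be left alone.

How it is judged:
By the outcome, as a careful person would: the job done as asked, in the order asked, and still so for the second after the job is handed in, while the arm keeps its last pose, push and grip.
It also fails if it takes over 45 s, if anything falls off the work surface, if the arm or the gripper's body presses on something with over 40 N, if the wrist force passes 120 N, or if a joint passes its speed limit or range.

### The arm

A 6-joint arm with a two-finger parallel gripper is mounted at the origin on the work surface. World frame = base frame: x ahead of the robot, y to its left, z up, the work surface at z = 0. Lengths are in m, angles in rad, forces in N, time in s.
With the tool pointing down it reaches from about 0.35 to 0.85 m from the base axis. Payload 8.1 kg.
Tool frame: the origin (TCP) lies between the finger pads; the fingertips stand 22 mm ahead of it and the grasp point (between the pads) lies 3 mm ahead of it; z points along the fingers, y is the line along which they close (so a half turn about z gives the same grasp; the last joint's range is limited). The gripper opens to 85 mm and grips with 20 to 120 N. Pads are 22 mm wide; open, the fingers measure 114 mm over their backs; the gripper's body (76 mm by 85 mm) begins 54 mm behind the grasp point. The pads swing forward as they close: fully open they stand 13 mm farther back than shut.
Start: joints at [-1.225, 0.13, 1.488, -0, 1.523, -0.085], TCP at [0.251, -0.545, 0.253] pointing down, gripper open.
Joint ranges: [-2.96, 2.96], [-0.89, 2.26], [0.02, 2.5], [-1.34, 4.48], [0, 2.73], [-2.66, 2.66]. Speed limits (rad/s): [2.39, 2.39, 2.79, 3.14, 3.14, 3.14].

### API

Orientations are given as a unit quaternion [w, x, y, z].
In Python, from plant import * gives the robot as it stands.
- The arm moves only by the tool servo_tool, never from a script. Its argument "deltas" is text: rows parted by semicolons, each of 7 numbers parted by spaces: the shift along the tool's x, y, z each as a share of 0.1 m, from -1 to 1, then the turn, a rotation vector about the tool's x, y, z each as a share of 120 degrees, from -1 to 1, then the gripper command: -1 is shut, 1 is fully open, values between are in proportion. A call has 1 to 8 rows; each row is the pose to reach, as a shift and turn from the pose commanded when the call began, along the tool's axes at that moment; what a row does not reach only later rows make up. A row lasts 1/10 s, in which the tool goes at most 50 mm and 8.59 degrees, less where a joint would pass 70% of its speed; a pose out of reach is approached as far as the arm can. A call with a number of a shift or a turn outside -1 to 1 is refused whole. A call with a gripper value outside its range is refused whole. The fingers move at their own pace and stop on an object; "force" is the grip in N (left out, the last holds). Time passes only in rows, so rows that repeat a pose let the fingers close. It gives the time, the measured TCP pose, the force, the opening and the grip force at its end, in the units of the state.
- read_state(): the state, without advancing time (a new reading comes with each control period).
- capture(name): name is "scene" or "top" or "wrist"; returns a dict with "pixels" (384x512x3 uint8, red, green, blue), "intrinsics" (3x3 intrinsics, pixels), "rvec" (rotation vector, rad) and "tvec" (3), from world to camera coordinates, as OpenCV has them. Camera axes: x right, y down, z forward; pixel columns grow to the right and rows downward; lengths in m; the calibration is good to about 2 mm. A picture is of the moment at which its call begins. There is no depth.
- job_done(): hands the job in; it is judged then, once.
The state is a dict: "clock": time; "joint_positions": joint angles; "joint_velocities": joint speeds; "tau": joint torques, N m; "ee_pos": TCP position; "tcp_rot": TCP orientation; "contact_force": force on the tool from outside, world axes, zero at the start; "ft_torque": the same for the moment, N m; "grip_width": finger opening in m; "grip_force": force on a finger pad.
Only numpy, scipy, OpenCV 4.12 (cv2) and the standard library are available. Lean on these libraries where they do the work, as an engineer would, in place of code of your own. Each camera call takes 0.05 s, during which the arm holds its last target. There are 200 camera calls.

## Working session

There is one attempt and no reset: what is moved stays moved. The work goes in short steps, Python scripts to look and compute and a tool call to move; the robot and the scene stay as the last step left them, time stands still between calls to the robot, and variables do not carry over. Pictures are saved under pics/ and viewed, at most 10 in all, crops included, and the job is handed in when it is done.

Besides the shell and the picture viewer there is one more tool, called in YAML: its name, and indented under it one key for each argument. servo_tool: Moves the arm, as the interface text tells. Shift numbers are shares of 0.1 m and turn numbers shares of 120 degrees, none past 1 either way. Its arguments: {"type":"object","properties":{"deltas":{"type":"string"},"force":{"type":"number"}},"required":["deltas"]}

```bash
mkdir -p pics; python3 - <<'E'
from plant import *
import cv2
for n in("scene","top"):
    c=capture(n); cv2.imwrite(f"pics/{n}0.png",c["pixels"][:,:,::-1]); print(n,c["intrinsics"],c["rvec"],c["tvec"])
s=read_state(); print(s)
E
```

```text
scene [[440.34183204   0.         263.29074327]
 [  0.         440.34183204 194.28358351]
 [  0.           0.           1.        ]] [ 0.8712888   2.6277851  -0.94860305] [ 0.492045   -0.17474502  1.25723639]
top [[473.98605905   0.         260.61444491]
 [  0.         473.98605905 195.78593473]
 [  0.           0.           1.        ]] [ 2.10818054 -2.1006722   0.16164066] [-0.00992292  0.5786864   0.8878055 ]
{'clock': 0.1, 'joint_positions': array([-1.22542179e+00,  1.31085462e-01,  1.48920116e+00,  1.51161637e-06,
        1.52302355e+00, -8.53949423e-02]), 'joint_velocities': array([ 0.0016589 , -0.00011678, -0.00243678, -0.00179657,  0.00113577,
        0.00033229]), 'tau': array([ 1.37640782e-03, -5.70951927e+01, -5.01941371e+01, -1.77168522e-04,
        8.14499304e-03, -1.15746620e-04]), 'ee_pos': array([ 0.25040311, -0.54472441,  0.25233252]), 'tcp_rot': array([-8.51612881e-04,  9.76893887e-01,  2.13723178e-01, -1.10567408e-04]), 'contact_force': array([-0.66694253,  0.66954493, -0.03420738]), 'ft_torque': array([0.01350133, 0.04235524, 0.01456279]), 'grip_force': 0.0, 'grip_width': 0.08517433970861732}
```

View pics/scene0.png

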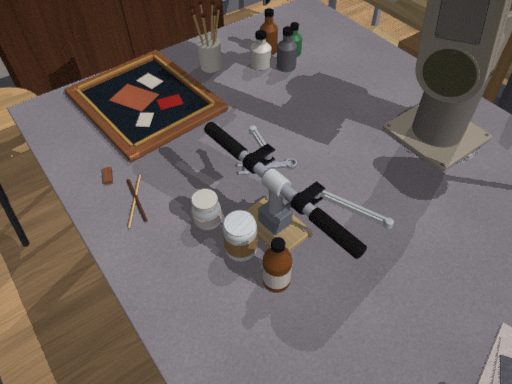

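View pics/top0.png

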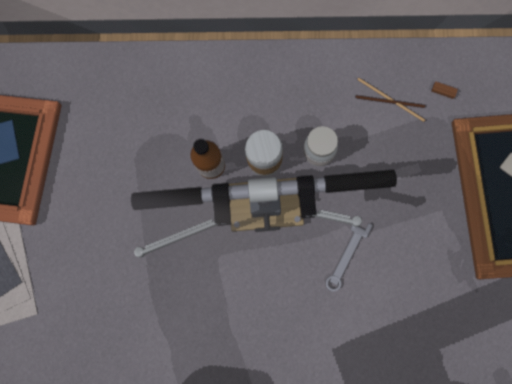

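The scene picture shows the handle with the long lever on the robot's side (tip at about (388,222)). In the top picture the long lever's tip is at (139,252), the lever enters its bracket near (214,222), and the bar ends are at about (133,201) and (395,179). I'll measure these in the top view with masks.

```bash
cat > h.py <<'E'
import numpy as np, cv2
def ray(c,uv,z):
    R=cv2.Rodrigues(np.array(c["rvec"]))[0]; t=np.array(c["tvec"]).ravel()
    uv=np.atleast_2d(uv).astype(float)
    d=np.c_[uv,np.ones(len(uv))]@np.linalg.inv(c["intrinsics"]).T@R; o=-R.T@t
    return o+d*((z-o[2])/d[:,2])[:,None]
def proj(c,p):
    return cv2.projectPoints(np.atleast_2d(p).astype(float),np.array(c["rvec"]),np.array(c["tvec"]),c["intrinsics"],None)[0][:,0]
E
python3 - <<'E'
from plant import *
from h import *
c=capture("top"); im=c["pixels"]; g=im.max(2).astype(int)
# grips (dark)
def comp(mask,seed):
    n,l=cv2.connectedComponents(mask.astype(np.uint8)); v=l[seed[1]-2:seed[1]+3,seed[0]-2:seed[0]+3]
    k=np.bincount(v[v>0]).argmax(); ys,xs=np.where(l==k); return np.c_[xs,ys]
for s in((167,198),(360,181)):
    p=comp(g<45,s); print("grip",len(p),cv2.minAreaRect(p.astype(np.float32)))
m=np.zeros(g.shape,bool); m[215:262,128:213]=1
p=comp((g>115)&m,(175,238)); print("lever",len(p),p.min(0),p.max(0))
w=ray(c,p,0.169)[:,:2]
vx=cv2.fitLine(w[w[:,1]<w[:,1].max()-.03].astype(np.float32),cv2.DIST_HUBER,0,.01,.01).ravel(); print("line",vx)
print("tip",ray(c,p[p[:,0]<145].mean(0),0.169), "extreme",w[:,1].max(), w[:,0].min())
e=ray(c,[[133,201],[395,179]],0.16); print(e,np.linalg.norm(e[0]-e[1]),e.mean(0))
C=-cv2.Rodrigues(np.array(c["rvec"]))[0].T@np.array(c["tvec"]).ravel(); print("cam",C)
x0,y0=110,150
cv2.imwrite("pics/topcrop.png",cv2.resize(im[150:275,110:310,::-1],None,fx=4,fy=4,interpolation=cv2.INTER_CUBIC))
E
```

```text
Traceback (most recent call last):
ValueError: attempt to get argmax of an empty sequence
```

```bash
python3 - <<'E'
from plant import *
from h import *
c=capture("top"); im=c["pixels"]; g=im.max(2).astype(int)
print("cols", g[180:260:2,170], g[165:200:2,360])
def line(mask,box):
    m=np.zeros(g.shape,np.uint8); x0,y0,x1,y1=box; m[y0:y1,x0:x1]=mask[y0:y1,x0:x1]
    n,l,st,_=cv2.connectedComponentsWithStats(m); k=1+st[1:,4].argmax(); ys,xs=np.where(l==k); return np.c_[xs,ys],st[k]
for b in((125,180,205,215),(322,165,402,197)):
    p,s=line((g<50).astype(np.uint8),b); print("grip",s,cv2.minAreaRect(p.astype(np.float32)))
p,s=line((g>125).astype(np.uint8),(128,215,213,262)); print("lever",s)
w=ray(c,p,0.169)[:,:2]; print("ends",w[w[:,1].argmax()],w[w[:,1].argmin()])
print("line",cv2.fitLine(w[w[:,1]<w[:,1].max()-.03].astype(np.float32),cv2.DIST_HUBER,0,.01,.01).ravel())
print("tip",ray(c,p[p[:,0]<145].mean(0),0.169))
e=ray(c,[[133,201],[395,179]],0.16); print(e,np.linalg.norm(e[0]-e[1]),e.mean(0))
cv2.imwrite("pics/topcrop.png",cv2.resize(im[150:275,110:310,::-1],None,fx=4,fy=4,interpolation=cv2.INTER_CUBIC))
E
```

```text
cols [104 102 102 103  97  45  37  44  47  51  52  55  57  69  99 102 100 101
 102 102 103 102 103 100 101 103  99 102 129 129 137 113  93 100 100 101
 101 101 101 103] [105  86  72  67  28  24  27  28  28  31  29  26  55 109 104 104 105 104]
grip [145 188  57  15 499] ((173.0, 195.0), (14.0, 56.0), 90.0)
grip [ 324  169   72   23 1200] ((360.0365295410156, 180.81201171875), (17.648046493530273, 71.06710052490234), 84.72611236572266)
lever [134 220  79  37 463]
ends [0.46158176 0.20552591] [0.50700733 0.0716648 ]
line [ 0.38048065 -0.9247889   0.4892852   0.12485233]
tip [[0.45864188 0.19782804 0.169     ]]
[[ 0.54905247  0.2151398   0.16      ]
 [ 0.58852706 -0.24796624  0.16      ]] 0.46478537386988245 [ 0.56878976 -0.01641322  0.16      ]
```

View pics/topcrop.png

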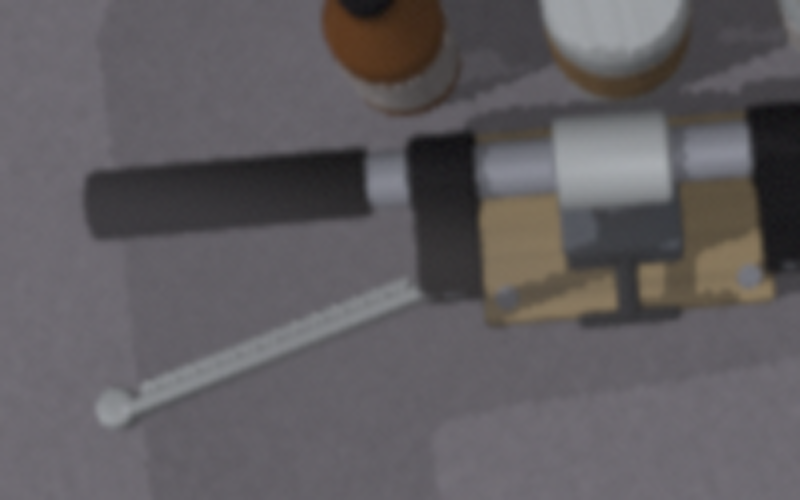

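Measured values fit the given sizes: bar 465 mm against 460, bar yaw 4.9°, and lever at +17° to the bar. The predicted tip is (0.459,0.198) and the measured tip (0.459,0.198). The press point when sprung out is about (0.465,0.168). I'll move with the gripper shut, staying high on the robot's side.

servo_tool:
  deltas: "0.73 -0.95 0 0 0 -0.215 -1;0.73 -0.95 0 0 0 -0.215 -1;0.73 -0.95 0 0 0 -0.215 -1;0.73 -0.95 0 0 0 -0.215 -1"
  force: 40

```text
clock: 0.6
ee_pos: [0.278, -0.4261, 0.2532]
tcp_rot: [-0.0, 0.903, 0.429, 0.0]
contact_force: [0.4, -1.4, 0.3]
grip_width: 0.0284
grip_force: 0.0
```

servo_tool:
  deltas: "0.98 -0.49 0 0 0 -0.215 -1;0.98 -0.49 0 0 0 -0.215 -1;0.98 -0.49 0 0 0 -0.215 -1;0.98 -0.49 0 0 0 -0.215 -1"

```text
clock: 1.0
ee_pos: [0.3023, -0.321, 0.2536]
tcp_rot: [0.0, 0.786, 0.618, -0.0]
contact_force: [0.1, -0.7, 0.2]
grip_width: 0.0004
grip_force: 0.0
```

servo_tool:
  deltas: "1 0 0 0 0 -0.227 -1;1 0 0 0 0 -0.227 -1;1 0 0 0 0 -0.227 -1;1 0 0 0 0 -0.227 -1"

```text
clock: 1.4
ee_pos: [0.326, -0.2249, 0.2537]
tcp_rot: [0.001, 0.619, 0.785, -0.0]
contact_force: [0.3, -0.6, -0.1]
grip_width: 0.0
grip_force: 0.0
```

servo_tool:
  deltas: "0.9 0.42 0 0 0 0 -1;0.9 0.42 0 0 0 0 -1;0.9 0.42 0 0 0 0 -1"

```text
clock: 1.7
ee_pos: [0.3465, -0.1242, 0.2536]
tcp_rot: [-0.0, 0.62, 0.784, 0.001]
contact_force: [-0.4, -0.4, 0.5]
grip_width: 0.0
grip_force: 0.0
```

servo_tool:
  deltas: "0.9 0.42 0 0 0 0 -1;0.9 0.42 0 0 0 0 -1;0.9 0.42 0 0 0 0 -1"

```text
clock: 2.0
ee_pos: [0.3662, -0.0263, 0.2536]
tcp_rot: [-0.0, 0.619, 0.785, 0.001]
contact_force: [-0.6, 0.1, 0.7]
grip_width: 0.0
grip_force: 0.0
```

servo_tool:
  deltas: "0.9 0.42 0 0 0 0 -1;0.9 0.42 0 0 0 0 -1;0.9 0.42 0 0 0 0 -1"

```text
clock: 2.3
ee_pos: [0.3861, 0.0706, 0.2534]
tcp_rot: [-0.0, 0.62, 0.785, 0.001]
contact_force: [-0.4, -0.1, 0.4]
grip_width: 0.0004
grip_force: 0.0
```

servo_tool:
  deltas: "0.76 0.4 0.3 0 0 0 -1;0.76 0.4 0.6 0 0 0 -1;0.76 0.4 0.88 0 0 0 -1;0.76 0.4 0.88 0 0 0 -1;0.76 0.4 0.88 0 0 0 -1"

```text
clock: 2.8
ee_pos: [0.4064, 0.1489, 0.1653]
tcp_rot: [-0.0, 0.621, 0.784, -0.001]
contact_force: [-0.2, 0.7, 2.0]
grip_width: 0.0001
grip_force: 0.0
```

```bash
python3 - <<'E'
from plant import *
from h import *
c=capture("top"); cv2.imwrite("pics/t1.png",cv2.resize(c["pixels"][150:300,90:290,::-1],None,fx=4,fy=4,interpolation=cv2.INTER_CUBIC))
s=read_state();print(s["ee_pos"],s["contact_force"],s["joint_positions"])
E
```

```text
[0.40724254 0.149242   0.1667221 ] [0.29886084 0.4449289  0.78343366] [ 2.33421590e-01 -2.79711956e-01  2.03736403e+00 -6.04767681e-04
  1.38307636e+00  1.59713305e-03]
```

View pics/t1.png

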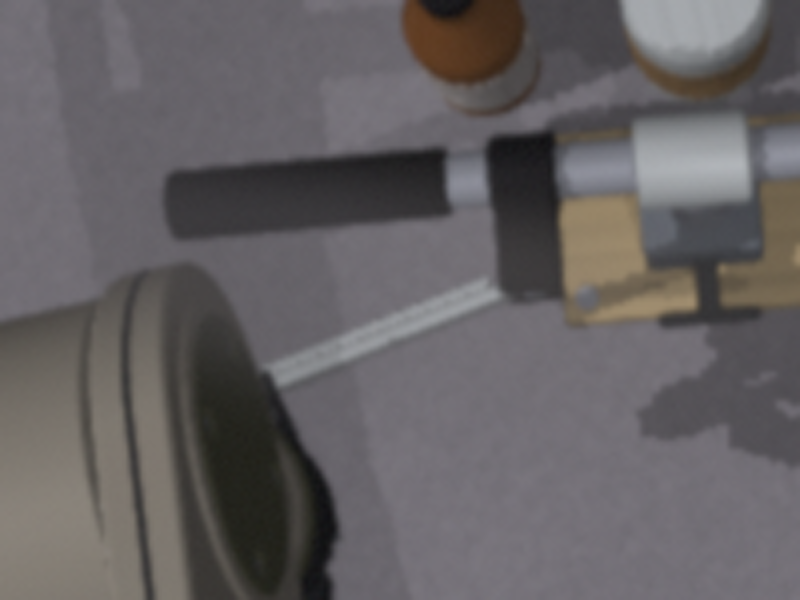

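The picture shows the lever untouched, with its outer part under the wrist and the bar clear. Next I approach to about 10 mm short of contact.

servo_tool:
  deltas: "0.06 0.12 0.02 0 0 0 -1;0.06 0.24 0.02 0 0 0 -1;0.06 0.32 0.02 0 0 0 -1;0.06 0.36 0.02 0 0 0 -1;0.06 0.36 0.02 0 0 0 -1"

```text
clock: 3.35
ee_pos: [0.4406, 0.1646, 0.1644]
tcp_rot: [0.001, 0.619, 0.785, 0.001]
contact_force: [0.3, 0.4, -1.3]
grip_width: 0.0004
grip_force: 0.0
```

servo_tool:
  deltas: "0 0.03 0 0 0 0 -1;0 0.06 0 0 0 0 -1;0 0.09 0 0 0 0 -1;0 0.12 0 0 0 0 -1;0 0.15 0 0 0 0 -1;0 0.15 0 0 0 0 -1"

```text
clock: 3.95
ee_pos: [0.454, 0.1687, 0.163]
tcp_rot: [-0.0, 0.619, 0.786, -0.0]
contact_force: [-3.2, -0.2, 0.9]
grip_width: 0.0
grip_force: 1.5
```

Contact at about 3 N. I'll check from the scene view before pressing on.

```bash
cat > ang.py <<'E'
from plant import *
from h import *
c=capture("top"); g=c["pixels"].max(2).astype(int)
m=np.zeros(g.shape,np.uint8); m[195:262,160:213]=g[195:262,160:213]>122
ys,xs=np.where(m); 
n,l,st,_=cv2.connectedComponentsWithStats(m); k=1+st[1:,4].argmax(); ys,xs=np.where(l==k)
w=ray(c,np.c_[xs,ys],0.169)[:,:2]; v=cv2.fitLine(w.astype(np.float32),cv2.DIST_HUBER,0,.01,.01).ravel()
a=np.arctan(-v[0]/v[1]); print("n",len(w),"lever joint est",0.385-a, "line",v)
s=read_state();print(s["clock"],s["ee_pos"],s["contact_force"])
E
python3 ang.py; python3 - <<'E'
from plant import *
from h import *
c=capture("scene"); cv2.imwrite("pics/s1.png",cv2.resize(c["pixels"][120:270,250:450,::-1],None,fx=4,fy=4,interpolation=cv2.INTER_CUBIC))
E
```

```text
n 49 lever joint est 0.4380389 line [0.05301405 0.99859375 0.5542357  0.08136629]
4.0 [0.45388126 0.16866782 0.16298829] [-3.35051355 -0.22156052  0.916722  ]
```

View pics/s1.png

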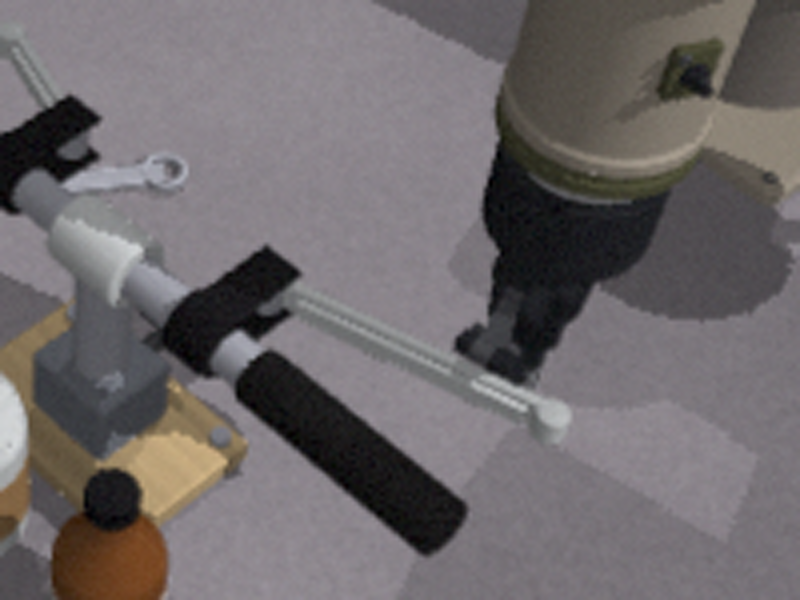

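The scene picture shows the shut fingers against the outer face of the blade, about 3/4 of the way along, with the knob at (550,420) in the crop. The bar is clear. Now I press slowly.

servo_tool:
  deltas: "0.01 0.03 0 0 0 0 -1;0.01 0.06 0 0 0 0 -1;0.01 0.09 0 0 0 0 -1;0.01 0.12 0 0 0 0 -1;0.01 0.15 0 0 0 0 -1;0.01 0.18 0 0 0 0 -1;0.01 0.21 0 0 0 0 -1;0.01 0.24 0 0 0 0 -1"

```text
clock: 4.85
ee_pos: [0.4771, 0.1755, 0.1631]
tcp_rot: [-0.001, 0.619, 0.785, -0.0]
contact_force: [-6.2, 1.9, 1.3]
grip_width: 0.0
grip_force: 2.8
```

servo_tool:
  deltas: "0 0.01 0 0 0 0 -1;0 0.02 0 0 0 0 -1;0 0.03 0 0 0 0 -1;0 0.04 0 0 0 0 -1;0 0.04 0 0 0 0 -1"

```text
clock: 5.35
ee_pos: [0.481, 0.1763, 0.1631]
tcp_rot: [-0.0, 0.619, 0.785, -0.0]
contact_force: [-5.2, 1.9, -0.3]
grip_width: -0.0001
grip_force: 2.8
```

servo_tool:
  deltas: "0 0.01 0 0 0 0 -1;0 0.02 0 0 0 0 -1;0 0.03 0 0 0 0 -1;0 0.03 0 0 0 0 -1"

```text
clock: 5.75
ee_pos: [0.4839, 0.1769, 0.1631]
tcp_rot: [-0.0, 0.619, 0.785, -0.0]
contact_force: [-5.0, 0.3, 0.5]
grip_width: -0.0003
grip_force: 2.9
```

servo_tool:
  deltas: "0 0.01 0 0 0 0 -1;0 0.01 0 0 0 0 -1"

```text
clock: 5.95
ee_pos: [0.4848, 0.177, 0.1631]
tcp_rot: [-0.0, 0.619, 0.785, -0.0]
contact_force: [-5.9, 0.4, 0.4]
grip_width: -0.0002
grip_force: 2.9
```

servo_tool:
  deltas: "0 0.01 0 0 0 0 -1;0 0.01 0 0 0 0 -1"

```text
clock: 6.15
ee_pos: [0.4858, 0.1772, 0.1631]
tcp_rot: [-0.0, 0.619, 0.785, -0.0]
contact_force: [-6.7, 0.2, -0.0]
grip_width: -0.0
grip_force: 2.9
```

servo_tool:
  deltas: "0 0.01 0 0 0 0 -1;0 0.01 0 0 0 0 -1"

```text
clock: 6.35
ee_pos: [0.4863, 0.1773, 0.163]
tcp_rot: [-0.001, 0.619, 0.785, -0.001]
contact_force: [-8.2, -1.2, 2.8]
grip_width: -0.0005
grip_force: 4.6
```

servo_tool:
  deltas: "0 0.01 0 0 0 0 -1;0 0.01 0 0 0 0 -1"

```text
clock: 6.55
ee_pos: [0.4866, 0.1773, 0.1629]
tcp_rot: [-0.001, 0.619, 0.785, -0.002]
contact_force: [-12.5, -1.8, 5.8]
grip_width: -0.0001
grip_force: 6.7
```

Force is rising while the motion stalls, so this is the stop. I'll verify by the knob in the scene view.

```bash
cat > chk.py <<'E'
import sys
from plant import *
from h import *
c=capture("scene"); cv2.imwrite(f"pics/{sys.argv[1]}.png",cv2.resize(c["pixels"][120:270,250:450,::-1],None,fx=4,fy=4,interpolation=cv2.INTER_CUBIC))
P=np.array([.5176,.0545])
for q in(0,.15,.3):
    a=.385-q; p=np.r_[P+.155*np.array([-np.sin(a),np.cos(a)]),.169]; print(q,(proj(c,p)[0]-[250,120])*4)
s=read_state();print(s["clock"],s["ee_pos"],s["contact_force"])
E
python3 chk.py s2
```

```text
0 [555.2677248 401.8627326]
0.15 [534.13694783 433.91911102]
0.3 [505.90689098 462.96737592]
6.6 [0.48659717 0.17735574 0.16292106] [-12.68180539  -2.67413624   4.54443186]
```

View pics/s2.png

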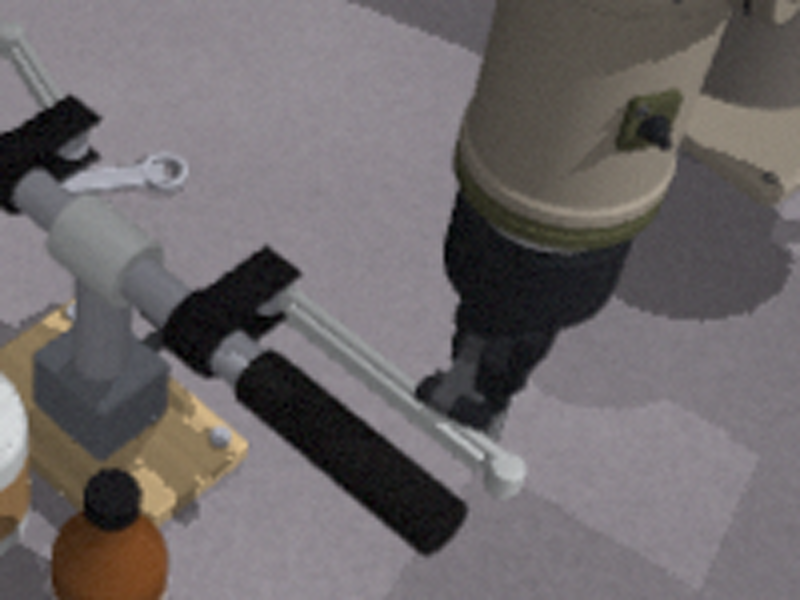

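The knob is at (505,468), against a predicted (506,463) for the stop, and the lever is parallel to the bar. Now I release fully: back 60 mm, then a pause.

servo_tool:
  deltas: "0 -0.08 0 0 0 0 -1;0 -0.16 0 0 0 0 -1;0 -0.24 0 0 0 0 -1;0 -0.32 0 0 0 0 -1;0 -0.4 0 0 0 0 -1;0 -0.5 0 0 0 0 -1;0 -0.6 0 0 0 0 -1;0 -0.6 0 0 0 0 -1"

```text
clock: 7.4
ee_pos: [0.4289, 0.1636, 0.1635]
tcp_rot: [0.0, 0.619, 0.785, 0.0]
contact_force: [0.2, 0.2, 1.1]
grip_width: -0.0002
grip_force: 0.0
```

servo_tool:
  deltas: "0 0 0 0 0 0 -1;0 0 0 0 0 0 -1;0 0 0 0 0 0 -1;0 0 0 0 0 0 -1;0 0 0 0 0 0 -1"

```text
clock: 7.9
ee_pos: [0.4297, 0.1637, 0.1632]
tcp_rot: [-0.0, 0.619, 0.785, -0.0]
contact_force: [-0.9, -0.1, -0.3]
grip_width: 0.0002
grip_force: 0.0
```

```bash
python3 chk.py s3
```

```text
0 [555.2677248 401.8627326]
0.15 [534.13694783 433.91911102]
0.3 [505.90689098 462.96737592]
7.95 [0.42968992 0.16368556 0.16320105] [ 1.04521887 -0.25615049  0.05932793]
```

View pics/s3.png

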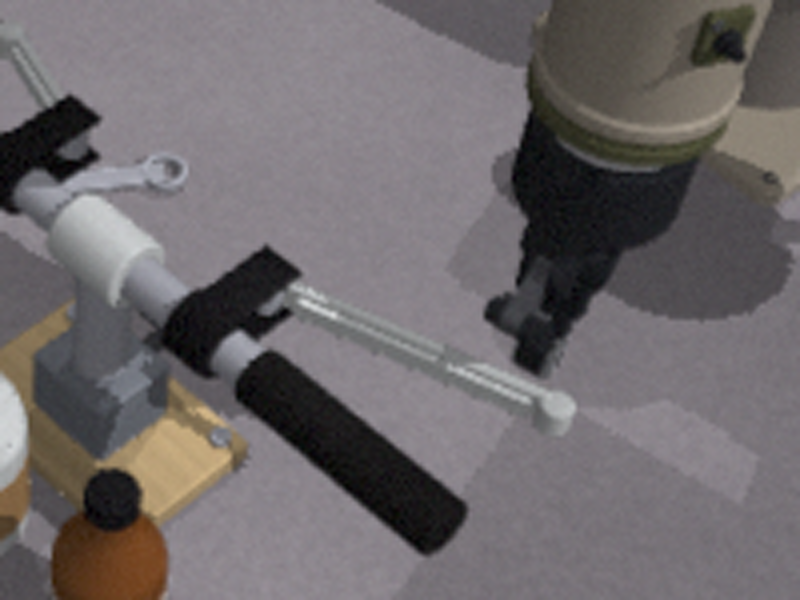

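The lever is sprung fully out (knob at (556,410), as predicted for joint = 0), and the finger is clear. Now the second press.

servo_tool:
  deltas: "0 0.05 0 0 0 0 -1;0 0.1 0 0 0 0 -1;0 0.14 0 0 0 0 -1;0 0.17 0 0 0 0 -1;0 0.2 0 0 0 0 -1;0 0.23 0 0 0 0 -1;0 0.26 0 0 0 0 -1;0 0.29 0 0 0 0 -1"

```text
clock: 8.75
ee_pos: [0.4575, 0.1706, 0.163]
tcp_rot: [-0.001, 0.619, 0.785, -0.0]
contact_force: [-4.5, 2.2, 0.5]
grip_width: -0.0
grip_force: 1.8
```

servo_tool:
  deltas: "0 0.03 0 0 0 0 -1;0 0.06 0 0 0 0 -1;0 0.09 0 0 0 0 -1;0 0.12 0 0 0 0 -1;0 0.15 0 0 0 0 -1;0 0.18 0 0 0 0 -1;0 0.21 0 0 0 0 -1;0 0.24 0 0 0 0 -1"

```text
clock: 9.55
ee_pos: [0.4809, 0.1762, 0.163]
tcp_rot: [-0.0, 0.619, 0.785, -0.0]
contact_force: [-6.6, 1.8, 0.8]
grip_width: -0.0
grip_force: 3.0
```

servo_tool:
  deltas: "0 0.01 0 0 0 0 -1;0 0.02 0 0 0 0 -1;0 0.03 0 0 0 0 -1;0 0.04 0 0 0 0 -1;0 0.04 0 0 0 0 -1"

```text
clock: 10.05
ee_pos: [0.4848, 0.1769, 0.163]
tcp_rot: [-0.0, 0.619, 0.785, -0.0]
contact_force: [-5.6, 0.2, 0.3]
grip_width: 0.0001
grip_force: 2.9
```

servo_tool:
  deltas: "0 0.01 0 0 0 0 -1;0 0.02 0 0 0 0 -1;0 0.02 0 0 0 0 -1"

```text
clock: 10.35
ee_pos: [0.4863, 0.1771, 0.163]
tcp_rot: [-0.001, 0.619, 0.785, -0.001]
contact_force: [-8.6, -0.6, 1.8]
grip_width: 0.0003
grip_force: 4.4
```

servo_tool:
  deltas: "0 0.01 0 0 0 0 -1;0 0.01 0 0 0 0 -1;0 0.01 0 0 0 0 -1;0 0.01 0 0 0 0 -1;0 0.01 0 0 0 0 -1"

```text
clock: 10.85
ee_pos: [0.4865, 0.1772, 0.1629]
tcp_rot: [-0.001, 0.619, 0.785, -0.002]
contact_force: [-13.1, -2.1, 5.4]
grip_width: -0.0002
grip_force: 6.4
```

```bash
python3 chk.py s4
```

```text
0 [555.2677248 401.8627326]
0.15 [534.13694783 433.91911102]
0.3 [505.90689098 462.96737592]
10.9 [0.48655821 0.17720411 0.16286585] [-12.71829134  -1.643787     4.5204873 ]
```

View pics/s4.png

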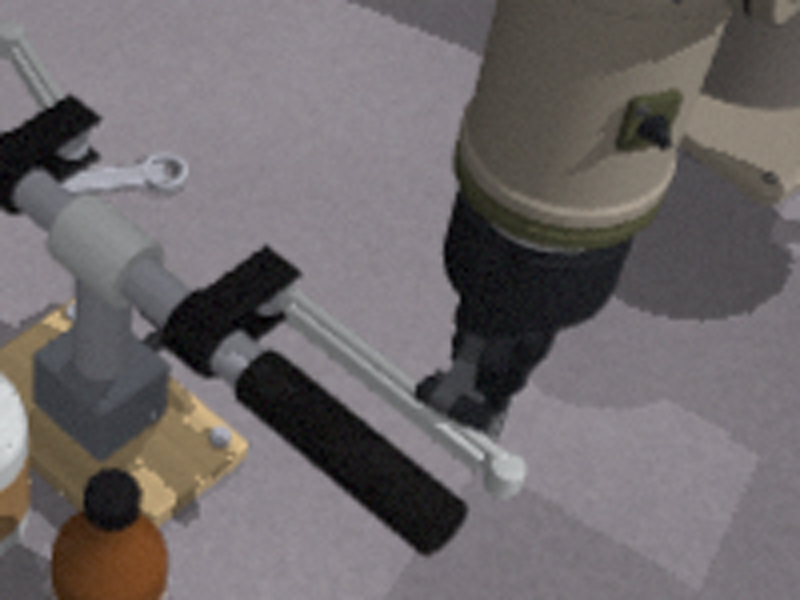

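The knob is back at (505,470), so the lever is at its stop, held steadily with about 13 N. The bar and the other things are untouched.

```bash
python3 -c "
from plant import *
print(job_done())"
```

```text
the job is handed in; nothing more can be done
None
```

I pressed the brake lever to its stop, let it spring fully out, then pressed it to its stop again and handed the job in holding it there at about 13 N, touching only its outer face.

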